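Scrub out the bedside lota and cover it

TASK

Scrub out the steel water pot (lota) on the green stool stand with the long bottle brush that stands in the tumbler: three full strokes, each right down until the bristles press lightly on the bottom and then back up into the neck, without shoving or tipping the pot. Then stand the brush back in the tumbler, bristles down, and cover the pot with its own lid, the one of the two that fits its mouth, seated fully down. Leave the tumbler standing where it is and do not disturb the other things.

Things in the scene. Friction and masses are not known exactly. Their poses are not given: they have to be found in the camera images.
- stand: Bedside stand: two nested green plastic stools, fixed. Origin: centre of the seat's flat top (height 0); x, y along the sides of the seat, 360 x 360 mm. A hand slot 100 x 26 mm (long way along x) is open at its centre. The pot, the tumbler, the mirror and the parrot stand on it, one near each corner, in any arrangement.
- lota: The water pot: loose round steel lota, about 0.4 kg, 122 mm tall, z its axis, origin at the centre of its underside. Belly 120 mm across at 48 mm up; neck 71 mm clear inside at 99 to 106 mm up; flares to the rim, 96 mm outside, 91 mm inside. Wall 2.5 mm; inner floor 4 mm above the origin, about 70 mm across.
- tumbler: Tall loose steel tumbler in which the brush leans, 0.2 kg, 108 mm tall, 74 mm wide at the rim and 64 mm at the foot, wall 2.5 mm, inner floor 4 mm above the origin. Origin at the centre of its underside, z its axis.
- brush: Loose bottle brush, 250 mm long, 70 g, standing in the tumbler bristles down, leaning about 0.2 rad to any side. Origin on its axis, 30 mm from the bristles' end; z runs along it to the handle's end. From the bristles' end: stiff bristle head 48 mm across up to 70 mm, 6 mm wire stem, round wooden handle 18 mm across from 145 to 244 mm, free to take from above.
- brush_tip (a point): End of the bristles on the brush's axis.
- brush_top (a point): End of the handle on the brush's axis, 250 mm from brush_tip.
- lid: The pot's own lid: loose steel disc 100 mm across, right way up on the trunk. Origin: centre of underside, z up. Plug 77 mm across (70 at its end), 8 mm deep, fits the pot's mouth; the plate (8 to 11 mm up, domed to 14 mm at the middle) rests on the rim: seated, its origin is 114 mm above the pot's. Round knob 17 to 19 mm across, from 14 to 38 mm up.
- small_lid: The tumbler's lid, not needed: same make and heights, but 80 mm across with a 62 mm plug. Lies on the trunk; origin at the centre of its underside.
- trunks: Two stacked grey tin trunks, fixed, right of the stand. Origin on their flat top (height 0) at its centre; top 408 mm along x, 608 mm along y. The two lids, the pill box and the clip lie on it.
- mirror: Small wooden dressing mirror on a foot, a bystander: foot 75 mm (x) by 124 mm (y), 182 mm tall, loose. Origin at the centre of its underside.
- parrot: Ceramic parrot figurine, a bystander, fragile: foot 62 mm across, 132 mm tall, within 42 mm of its upright axis, loose. Origin at the centre of its underside.
- pill_box: Yellow plastic pill box with flip-top cover, a bystander: 51 x 77 x 27 mm, loose, on the trunk. Origin at the centre of its underside.
- clip: Chrome bulldog clip, a bystander: about 68 x 50 x 25 mm, loose, on the trunk. Origin on its underside at the middle.
Things that resemble listed ones, but are neither listed nor needed, are in the scene too. What is shaped like the lid but yellow is not meant.

How it is judged:
On the way, in this order (a step that is already met when the one before it is completed fails the run):
1. first stroke down: the end of the bristles inside the pot, within 10 mm of its inner floor and touching the pot (horizontal distance between brush_tip and lota below 0.05 m and angle between lota's own z axis and vertical below 0.2 rad and z of brush_tip in the frame of lota between -0.005 and 0.014 m and contact force between brush and lota above 0.3 N), for 0.05 s.
2. first stroke up: the end of the bristles drawn up at least 56 mm above the inner floor, so that the bristles are in the neck (horizontal distance between brush_tip and lota below 0.05 m and angle between lota's own z axis and vertical below 0.2 rad and z of brush_tip in the frame of lota above 0.06 m), for 0.05 s.
3. second stroke down: the end of the bristles inside the pot, within 10 mm of its inner floor and touching the pot (all of step 1), for 0.05 s.
4. second stroke up: the end of the bristles drawn up at least 56 mm above the inner floor, so that the bristles are in the neck (all of step 2), for 0.05 s.
5. third stroke down: the end of the bristles inside the pot, within 10 mm of its inner floor and touching the pot (all of step 3), for 0.05 s.
6. third stroke up: the end of the bristles drawn up at least 56 mm above the inner floor, so that the bristles are in the neck (all of step 4), for 0.05 s.
At the end, for the whole second after the job is handed in: Lid seated on the pot (height within 3 mm, centred within 8 mm, level with it); brush bristles down on the tumbler's floor (end within 25 mm of its underside); pot and tumbler upright and within 40 mm of their start; all at rest (z of lid in the frame of lota between 0.111 and 0.117 m and horizontal distance between lid and lota below 0.008 m and angle between the z axis of lid and the z axis of lota, either way round below 0.06 rad and angle between lid's own z axis and vertical below 0.3 rad and z of brush_tip in the frame of tumbler between 0 and 0.025 m and horizontal distance between brush_tip and tumbler below 0.03 m and angle between brush's own z axis and vertical below 0.5 rad and angle between each of lota, tumbler's own z axis and vertical below 0.05 rad and distance of each of lota, tumbler from where it was at the start of the episode below 0.04 m and linear speed of each of lid, brush, lota below 0.02 m/s); the robot touches nothing.
It fails at once if the pot tipped by more than 0.3 rad or shoved more than 40 mm (angle between lota's own z axis and vertical above 0.3 rad or distance of lota from where it was at the start of the episode above 0.04 m).
It fails at once if the tumbler knocked over (angle between tumbler's own z axis and vertical above 0.5 rad).
It fails at once if the parrot or the mirror moved more than 30 mm or toppled (distance of any of parrot, mirror from where it was at the start of the episode above 0.03 m or angle between any of parrot, mirror's own z axis and vertical above 0.4 rad).
It fails at once if the pill box or the bulldog clip moved more than 30 mm or toppled (distance of any of pill_box, clip from where it was at the start of the episode above 0.03 m or angle between any of pill_box, clip's own z axis and vertical above 0.4 rad).
It fails at once if the tumbler's lid moved more than 30 mm or toppled (distance of small_lid from where it was at the start of the episode above 0.03 m or angle between small_lid's own z axis and vertical above 0.4 rad).
It also fails if it takes over 72 s, if anything falls off the work surface, if the arm or the gripper's body presses on something with over 40 N, if the wrist force passes 120 N, or if a joint passes its speed limit or range.

ROBOT

A 6-joint arm with a two-finger parallel gripper is mounted at the origin on the work surface. World frame = base frame: x ahead of the robot, y to its left, z up, the work surface at z = 0. Lengths are in m, angles in rad, forces in N, time in s.
With the tool pointing down it reaches from about 0.25 to 0.725 m from the base axis. Payload 4 kg.
Tool frame: the origin (TCP) lies at the very end of the fingers, on their centre line; the grasp point (between the pads) lies 19 mm behind it; z points along the fingers, y is the line along which they close (so a half turn about z gives the same grasp; the last joint's range is limited). The gripper opens to 85 mm and grips with 20 to 120 N. Pads are 22 mm wide; open, the fingers measure 114 mm over their backs; the gripper's body (76 mm by 85 mm) begins 54 mm behind the grasp point. The pads swing forward as they close: fully open they stand 13 mm farther back than shut.
Start: joints at [-1.21, 0.241, 0.005, 1.335, 0, 1.571], TCP at [0.177, -0.468, 0.231] pointing down, gripper open.
Joint ranges: [-2.72, 2.72], [-1.05, 1.87], [-1.09, 1.28], [-1.99, 2.15], [-1.42, 1.44], [-3.14, 3.14]. Speed limits (rad/s): [2.79, 2.79, 3.14, 3.14, 3.14, 3.14].

INTERFACE

Orientations are given as a unit quaternion [x, y, z, w].
In Python, from workcell import monitor, viewer, job gives the robot as it stands.
- The arm moves only by the tool arm_command, never from a script. Its argument "increments" is a list of rows, each an object of numbers: "dx", "dy", "dz": the shift along the tool's x, y, z in cm; "wx", "wy", "wz": the turn, a rotation vector about the tool's x, y, z in rad; "grip": the finger opening in cm, from 0 to 8.54. In form: [{"dx": .., "dy": .., "dz": .., "wx": .., "wy": .., "wz": .., "grip": ..}, ...]. A call has 1 to 10 rows; each row is the pose to reach, as a shift and turn from the pose commanded when the call began, along the tool's axes at that moment; what a row does not reach only later rows make up. A row lasts 1/10 s, in which the tool goes at most 50 mm and 8.59 degrees, less where a joint would pass 70% of its speed; a pose out of reach is approached as far as the arm can. A call with a gripper value outside its range is refused whole. The fingers move at their own pace and stop on an object; the grip force is fixed at half the most. Time passes only in rows, so rows that repeat a pose let the fingers close. It gives the time, the measured TCP pose, the force, the opening and the grip force at its end, in the units of the state.
- monitor.get_obs(): the state, without advancing time (a new reading comes with each control period).
- viewer.camera(name): name is "scene" or "top"; returns (picture, depth): 480x640x3 uint8, red, green, blue; 480x640 float32, m along the optical axis (not along the pixel's ray), 0 where there is no reading.
- viewer.get_calibration(name): a dict with "fovy" (degrees; the focal length in pixels is half the picture's height over the tangent of half this angle, whatever the lens; pixels are square), "cx", "cy" (the principal point, pixels), "view" (4x4, takes a point from world to camera coordinates). Camera axes: x right, y up, looking along -z (the intrinsics and any distortion apply to the point x, -y, -z); pixel columns grow to the right and rows downward; lengths in m; the calibration is good to about 2 mm. A picture is of the moment at which its call begins. get_calibration takes no time and is no camera call.
- job.job_done(): hands the job in; it is judged then, once.
The state is a dict: "clock": time; "joint_pos": joint angles; "joint_vel": joint speeds; "tau": joint torques, N m; "eef_pos": TCP position; "tool_rot": TCP orientation; "ft_force": force on the tool from outside, world axes, zero at the start; "ft_torque": the same for the moment, N m; "grip_width": finger opening in m; "grasp_force": force on a finger pad.
Only numpy, scipy, OpenCV 4.12 (cv2) and the standard library are available. Lean on these libraries where they do the work, as an engineer would, in place of code of your own. Each camera call takes 0.05 s, during which the arm holds its last target. There are 200 camera calls.

## Working session

There is one attempt and no reset: what is moved stays moved. The work goes in short steps, Python scripts to look and compute and a tool call to move; the robot and the scene stay as the last step left them, time stands still between calls to the robot, and variables do not carry over. Pictures are saved under pics/ and viewed, at most 10 in all, crops included, and the job is handed in when it is done.

Besides the shell and the picture viewer there is one more tool, called after ">>>" as name(argument=value, ...), one argument or row to a line, values as JSON. arm_command: Moves the arm, as the interface text tells. Its arguments: {"type":"object","properties":{"increments":{"type":"array","items":{"type":"object","properties":{"dx":{"type":"number"},"dy":{"type":"number"},"dz":{"type":"number"},"wx":{"type":"number"},"wy":{"type":"number"},"wz":{"type":"number"},"grip":{"type":"number"}}}}},"required":["increments"]}

```bash
mkdir -p pics; ls; cat > h.py <<'E'
import numpy as np, cv2
from workcell import monitor, viewer, job
def snap(name, fn=None):
    p,d=viewer.camera(name); c=viewer.get_calibration(name)
    if fn: cv2.imwrite('pics/'+fn, p[:,:,::-1])
    return p,d,c
def pts(d,c):
    f=240/np.tan(np.radians(c['fovy'])/2); V=np.linalg.inv(np.array(c['view']))
    v,u=np.mgrid[0:480,0:640]
    P=np.stack([(u-c['cx'])/f*d, -(v-c['cy'])/f*d, -d, np.ones_like(d)],-1)
    W=(P@V.T)[...,:3]; W[d==0]=np.nan
    return W
E
python3 - <<'E'
from h import *
for n in('top','scene'):
    p,d,c=snap(n,n+'0.png'); np.savez('pics/'+n+'0.npz',p=p,d=d,**{k:np.array(v) for k,v in c.items()})
    print(n,{k:(v if not hasattr(v,'__len__') else np.round(v,3).tolist()) for k,v in c.items()}, (d==0).mean())
o=monitor.get_obs(); print({k:np.round(v,3).tolist() for k,v in o.items()})
E
```

```text
pics
top {'fovy': 45.23804431661008, 'cx': 321.6998308255457, 'cy': 249.11385263243884, 'view': [[0.001, -1.0, -0.0, -0.221], [0.999, 0.001, 0.045, -0.487], [-0.045, -0.0, 0.999, -1.296], [0.0, 0.0, 0.0, 1.0]]} 0.003938802083333333
scene {'fovy': 45.85701437065843, 'cx': 327.5972163004914, 'cy': 234.3496671096009, 'view': [[-0.347, 0.938, -0.009, 0.391], [-0.812, -0.296, 0.503, 0.237], [0.469, 0.182, 0.864, -1.515], [0.0, 0.0, 0.0, 1.0]]} 0.0038509114583333334
{'clock': 0.1, 'joint_pos': [-1.21, 0.241, 0.004, 1.335, 0.0, 1.571], 'joint_vel': [-0.001, -0.002, 0.005, 0.0, 0.001, -0.001], 'tau': [0.0, -37.314, 25.301, 0.011, -0.0, -0.0], 'eef_pos': [0.176, -0.467, 0.23], 'tool_rot': [0.984, 0.179, -0.0, -0.001], 'ft_force': [0.329, -0.042, 0.66], 'ft_torque': [0.043, -0.027, 0.021], 'grasp_force': 0.0, 'grip_width': 0.086}
```

View pics/top0.png

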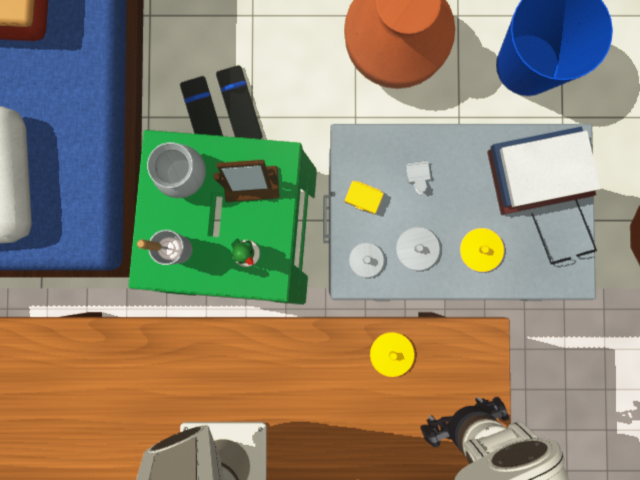

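View pics/scene0.png

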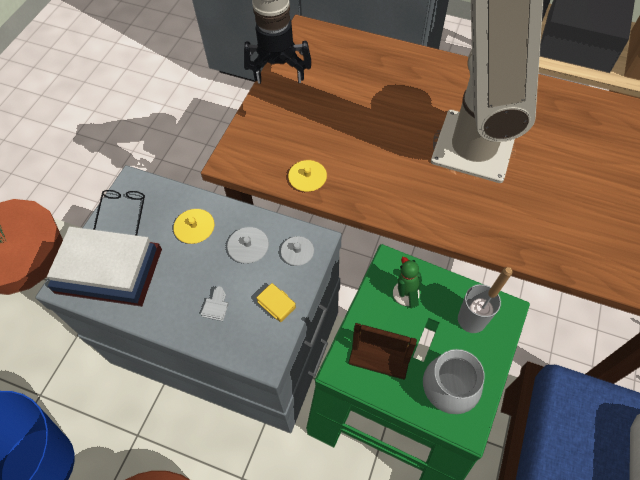

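The top view shows the lota at (175,169), the mirror at (247,178), the tumbler at (169,247) with the brush handle end at about (142,244), and the parrot at (244,253). On the trunk are the own lid at (418,249), the small lid at (366,260), the clip at (419,176) and the pill box at (364,197). The scene view agrees: lota (455,380), tumbler (478,308), handle end (507,271), lid (247,245).

```bash
cat > m.py <<'E'
from h import *
from scipy.optimize import least_squares
def load(n):
    z=np.load(f'pics/{n}0.npz'); c={k:z[k] for k in('fovy','cx','cy','view')}; return z['p'],pts(z['d'],c)
def circ(P):
    r=least_squares(lambda q:np.hypot(P[:,0]-q[0],P[:,1]-q[1])-q[2],[*np.median(P[:,:2],0),.04],loss='soft_l1',f_scale=.002); return r.x
for n,bx in(('top',dict(stand=(205,230,20,20),table=(300,400,20,20),trunk=(400,280,15,6),lota=(175,169,36,36),tum=(169,247,36,26),parrot=(244,253,20,20),mirror=(247,178,36,26),lid=(418,249,26,26),small=(366,260,21,21),clip=(419,176,20,20),pill=(364,197,22,20))),
            ('scene',dict(stand=(440,300,8,8),table=(350,100,10,10),trunk=(260,340,8,8),lota=(455,380,36,36),tum=(478,308,24,28),lid=(247,245,25,22),small=(297,250,20,18)))):
    p,W=load(n); print(n)
    for k,(u,v,a,b) in bx.items():
        R=W[v-b:v+b,u-a:u+a].reshape(-1,3); R=R[~np.isnan(R[:,0])]
        z=R[:,2]; zh=np.percentile(z,99.5)
        if k in('stand','table','trunk'): print(k,np.round(np.median(R,0),4)); continue
        print(k,'z99.5 %.4f z2 %.4f'%(zh,np.percentile(z,2)), end=' ')
        if k in('lota','tum','lid','small'):
            zt={'lota':None}.get(k); h=np.histogram(z,40); 
            print(np.round(h[1][np.argsort(-h[0])[:4]],3), end=' ')
        S=R[z>zh-.008]; print('top med',np.round(np.median(S,0),4), np.round(S.min(0),3),np.round(S.max(0),3))
E
python3 m.py
```

```text
top
stand [ 0.5355  0.0577 -0.0018]
table [ 0.1465 -0.1715 -0.0017]
trunk [ 0.4168 -0.3989 -0.0014]
lota z99.5 0.1238 z2 -0.3166 [-0.001 -0.017  0.111  0.063] top med [0.6659 0.1081 0.1197] [0.61  0.05  0.116] [0.704 0.146 0.127]
tum z99.5 0.2530 z2 -0.0066 [-0.003 -0.016  0.066  0.093] top med [0.4853 0.1134 0.251 ] [0.478 0.106 0.245] [0.493 0.122 0.257]
parrot z99.5 0.1319 z2 -0.0062 top med [ 0.4712 -0.0542  0.1272] [ 0.457 -0.07   0.124] [ 0.486 -0.039  0.135]
mirror z99.5 0.1803 z2 -0.0559 top med [ 0.6492 -0.057   0.1767] [ 0.641 -0.104  0.172] [ 0.658 -0.01   0.184]
lid z99.5 0.0386 z2 -0.0056 [ 0.01   0.011  0.009 -0.002] top med [ 0.4882 -0.437   0.0368] [ 0.479 -0.446  0.031] [ 0.497 -0.428  0.043]
small z99.5 0.0384 z2 -0.0058 [ 0.01  -0.001  0.009 -0.003] top med [ 0.4615 -0.3208  0.0365] [ 0.455 -0.328  0.031] [ 0.47  -0.312  0.042]
clip z99.5 0.0242 z2 -0.0062 top med [ 0.6294 -0.4443  0.0198] [ 0.617 -0.46   0.016] [ 0.683 -0.412  0.028]
pill z99.5 0.0309 z2 -0.0057 top med [ 0.6038 -0.3155  0.0258] [ 0.568 -0.357  0.023] [ 0.639 -0.271  0.033]
scene
stand [4.646e-01 2.650e-02 1.000e-04]
table [-4.250e-02 -3.677e-01 -1.000e-04]
trunk [ 6.931e-01 -3.204e-01  1.000e-04]
lota z99.5 0.1243 z2 -0.5025 [-0.005  0.105  0.061  0.083] top med [0.6478 0.0998 0.1203] [0.61  0.048 0.116] [0.706 0.142 0.128]
tum z99.5 0.2111 z2 -0.7495 [-0.024  0.     0.05   0.074] top med [0.4925 0.115  0.2103] [0.486 0.11  0.203] [0.496 0.12  0.222]
lid z99.5 0.0383 z2 -0.0036 [-0.001  0.011  0.012  0.013] top med [ 0.4908 -0.4394  0.0371] [ 0.48  -0.447  0.031] [ 0.498 -0.432  0.044]
small z99.5 0.0392 z2 -0.0042 [-0.001 -0.     0.011  0.01 ] top med [ 0.465  -0.3228  0.0372] [ 0.455 -0.332  0.032] [ 0.472 -0.314  0.043]
```

```bash
cat > m2.py <<'E'
from m import load,circ
from h import *
from scipy.optimize import least_squares
D=[load('top'),load('scene')]
def sel(x,y,r,z0,z1,f=lambda p:np.ones(p.shape[:2],bool)):
    out=[]
    for p,W in D:
        m=(np.hypot(W[...,0]-x,W[...,1]-y)<r)&(W[...,2]>z0)&(W[...,2]<z1)&f(p.astype(int)); out.append(W[m])
    return out
for k,(x,y,r,z0,z1) in dict(lota=(.657,.098,.06,.117,.128),tum=(.49,.06,.055,.102,.113),lid=(.489,-.438,.013,.03,.043),small=(.463,-.322,.013,.03,.043)).items():
    for S in sel(x,y,r,z0,z1): print(k,len(S),np.round(circ(S),4),np.round((S.min(0)+S.max(0))/2,4))
# lid plate extents
for k,x,y,r in(('lid',.489,-.438,.057),('small',.463,-.322,.046)):
    for S in sel(x,y,r,.007,.02): print(k,np.round((np.percentile(S,1,axis=0)+np.percentile(S,99,axis=0))/2,4),np.round(np.percentile(S,99,axis=0)-np.percentile(S,1,axis=0),4))
H=sel(.485,.10,.08,.15,.27)
for S in H+[np.vstack(H)]:
    def res(q):
        a=np.array([q[0],q[1],.2]); d=np.array([q[2],q[3],1]); d/=np.linalg.norm(d)
        return np.linalg.norm(np.cross(S-a,d),axis=1)-.009
    q=least_squares(res,[.487,.1,0,.2],loss='soft_l1',f_scale=.002).x
    print('brush',len(S),np.round(q,4),'zmax',np.round(np.sort(S[:,2])[-5:],3),'at z=.02:',np.round(q[:2]+q[2:]*-.18,4))
E
python3 m2.py | grep -v -e med -e ^top -e ^scene
```

```text
stand [ 0.5355  0.0577 -0.0018]
table [ 0.1465 -0.1715 -0.0017]
trunk [ 0.4168 -0.3989 -0.0014]
stand [4.646e-01 2.650e-02 1.000e-04]
table [-4.250e-02 -3.677e-01 -1.000e-04]
trunk [ 6.931e-01 -3.204e-01  1.000e-04]
lota 293 [0.6573 0.0977 0.0452] [0.6574 0.0979 0.122 ]
lota 389 [0.6587 0.0947 0.045 ] [0.6583 0.0947 0.1223]
tum 69 [0.4866 0.1035 0.0318] [0.4877 0.0929 0.1075]
tum 95 [0.4879 0.1031 0.0337] [0.4875 0.0912 0.1072]
lid 56 [ 0.4878 -0.4371  0.0065] [ 0.4884 -0.4375  0.0364]
lid 45 [ 0.4897 -0.4395  0.0061] [ 0.4888 -0.4399  0.0366]
small 52 [ 0.4625 -0.3208  0.0064] [ 0.4626 -0.3205  0.0363]
small 49 [ 0.4637 -0.3226  0.0066] [ 0.4636 -0.3229  0.0368]
lid [ 0.4883 -0.4378  0.0123] [0.0932 0.0926 0.0101]
lid [ 0.4894 -0.4404  0.0128] [0.0928 0.0926 0.0113]
small [ 0.4622 -0.3211  0.0123] [0.0727 0.0729 0.0105]
small [ 0.4633 -0.3234  0.013 ] [0.0733 0.0739 0.0115]
brush 202 [0.483  0.1012 0.026  0.0639] zmax [0.255 0.255 0.257 0.257 0.257] at z=.02: [0.4783 0.0897]
brush 312 [ 0.4921  0.1179 -0.2073  0.0436] zmax [0.257 0.257 0.257 0.258 0.258] at z=.02: [0.5295 0.1101]
brush 514 [ 0.4851  0.1167 -0.0107  0.0285] zmax [0.257 0.257 0.257 0.258 0.258] at z=.02: [0.487  0.1116]
```

```bash
cat >> m2.py <<'E'
print('----')
for S in sel(.487,.10,.055,.103,.113): print('tum',len(S),np.round(circ(S),4),np.round((S.min(0)+S.max(0))/2,4),np.round(np.ptp(S,0),4))
for S in sel(.487,.11,.06,.115,.27):
    for z in np.arange(.12,.265,.012):
        T=S[abs(S[:,2]-z)<.006]
        if len(T): print(round(z,3),len(T),np.round(np.median(T,0),4),np.round(np.ptp(T[:,:2],0),3))
E
python3 m2.py | sed '1,/----/d'; python3 -c "
import cv2;a=cv2.imread('pics/top0.png')[215:280,120:220];b=cv2.imread('pics/scene0.png')[255:345,430:530]
cv2.imwrite('pics/b.png',cv2.hconcat([cv2.resize(a,(400,400)),cv2.resize(b,(400,400))]))"
```

```text
tum 121 [0.4861 0.108  0.0354] [0.4867 0.108  0.1079] [0.0718 0.0731 0.0096]
tum 169 [0.4877 0.1053 0.0352] [0.4874 0.1055 0.1077] [0.0739 0.0727 0.0094]
0.12 5 [0.4858 0.113  0.1208] [0.004 0.003]
0.144 3 [0.4907 0.1083 0.1463] [0.012 0.003]
0.156 15 [0.484  0.1069 0.1573] [0.014 0.005]
0.168 14 [0.4835 0.1074 0.1671] [0.016 0.007]
0.18 16 [0.484  0.1077 0.1784] [0.016 0.008]
0.192 17 [0.4843 0.1075 0.1928] [0.016 0.008]
0.204 15 [0.4855 0.1072 0.2042] [0.016 0.005]
0.216 19 [0.4848 0.1081 0.2153] [0.016 0.006]
0.228 17 [0.4828 0.1081 0.2282] [0.015 0.009]
0.24 21 [0.4841 0.1081 0.2418] [0.015 0.016]
0.252 68 [0.4852 0.1135 0.2512] [0.015 0.016]
0.12 7 [0.4875 0.1143 0.1191] [0.005 0.005]
0.132 6 [0.4886 0.1149 0.129 ] [0.004 0.004]
0.144 6 [0.4916 0.1149 0.1434] [0.002 0.009]
0.156 28 [0.4927 0.1138 0.156 ] [0.014 0.017]
0.168 29 [0.4926 0.1141 0.1679] [0.008 0.017]
0.18 30 [0.4926 0.1145 0.1795] [0.011 0.017]
0.192 26 [0.493  0.1148 0.1914] [0.011 0.017]
0.204 31 [0.492  0.1152 0.2038] [0.009 0.017]
0.216 34 [0.4928 0.1164 0.2162] [0.013 0.016]
0.228 30 [0.4924 0.1168 0.2277] [0.014 0.016]
0.24 33 [0.4928 0.116  0.241 ] [0.012 0.017]
0.252 71 [0.4884 0.1187 0.2524] [0.017 0.017]
```

View pics/b.png

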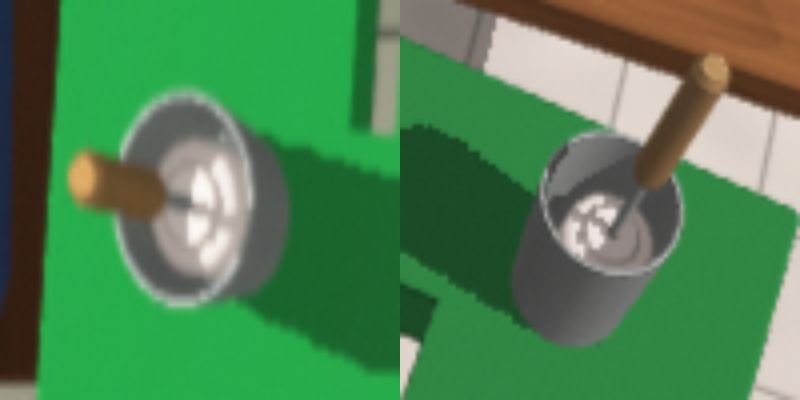

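The brush stands almost upright: its handle axis is at about (0.4855, 0.116) at the top, and the bristles are in the tumbler at about (0.487, 0.107).

```bash
cat > go.py <<'E'
import sys; from h import *
from scipy.spatial.transform import Rotation as R
# usage: go.py x y z yaw(of closing line, rad): increments in the current tool axes, tool straight down
o=monitor.get_obs(); p=np.array(o['eef_pos']); T=R.from_quat(o['tool_rot'])
print('t %.2f'%o['clock'],'p',np.round(p,4),'yaw_y %.3f'%np.arctan2(T.as_matrix()[1,1],T.as_matrix()[0,1]),'F',np.round(o['ft_force'],2),'w %.4f g %.1f'%(o['grip_width'],o['grasp_force']),'q',np.round(o['joint_pos'],2))
if len(sys.argv)>4:
    x,y,z,a=map(float,sys.argv[1:5]); c,s=np.cos(a),np.sin(a)
    G=R.from_matrix(np.array([[-s,c,0],[c,s,0],[0,0,-1]]).T)
    print('d cm',np.round(T.inv().apply(np.array([x,y,z])-p)*100,2),'w',np.round((T.inv()*G).as_rotvec(),3))
E
sed -i 's/\[\[-s,c,0\],\[c,s,0\],\[0,0,-1\]\]/[[-s,c,0],[c,s,0],[0,0,-1]]/' go.py
python3 go.py .4855 .116 .30 .23
```

```text
t 0.10 p [ 0.1763 -0.4673  0.2305] yaw_y -1.210 F [ 0.33 -0.04  0.66] w 0.0855 g 0.0 q [-1.21  0.24  0.    1.34  0.    1.57]
d cm [ 49.52 -43.67  -6.87] w [-2.00e-03 -1.00e-03 -1.44e+00]
```

>>> arm_command(
  increments=[
    {"dx":3,"dy":-3,"dz":-3,"wz":-0.13,"grip":5},
    {"dx":7,"dy":-6,"dz":-5,"wz":-0.26,"grip":5},
    {"dx":10.5,"dy":-9.2,"dz":-6.9,"wz":-0.39,"grip":5},
    {"dx":14,"dy":-12.3,"dz":-6.9,"wz":-0.5,"grip":5},
    {"dx":17.5,"dy":-15.4,"dz":-6.9,"wz":-0.6,"grip":5},
    {"dx":21,"dy":-18.5,"dz":-6.9,"wz":-0.7,"grip":5},
    {"dx":24.5,"dy":-21.6,"dz":-6.9,"wz":-0.8,"grip":5},
    {"dx":28,"dy":-24.7,"dz":-6.9,"wz":-0.9,"grip":5},
    {"dx":31.5,"dy":-27.8,"dz":-6.9,"wz":-1.0,"grip":5},
    {"dx":35,"dy":-30.9,"dz":-6.9,"wz":-1.1,"grip":5},
  ],
)

```text
validation failed for argument at $.in...
```

```bash
python3 go.py .4855 .116 .30 .23
```

```text
t 0.10 p [ 0.1763 -0.4673  0.2305] yaw_y -1.210 F [ 0.33 -0.04  0.66] w 0.0855 g 0.0 q [-1.21  0.24  0.    1.34  0.    1.57]
d cm [ 49.52 -43.67  -6.87] w [-2.00e-03 -1.00e-03 -1.44e+00]
```

>>> arm_command(
  increments=[
    {"dx":3,"dy":-3,"dz":-3,"wx":0,"wy":0,"wz":-0.13,"grip":5},
    {"dx":7,"dy":-6,"dz":-5,"wx":0,"wy":0,"wz":-0.26,"grip":5},
    {"dx":10.5,"dy":-9.2,"dz":-6.9,"wx":0,"wy":0,"wz":-0.39,"grip":5},
    {"dx":14,"dy":-12.3,"dz":-6.9,"wx":0,"wy":0,"wz":-0.5,"grip":5},
    {"dx":17.5,"dy":-15.4,"dz":-6.9,"wx":0,"wy":0,"wz":-0.6,"grip":5},
    {"dx":21,"dy":-18.5,"dz":-6.9,"wx":0,"wy":0,"wz":-0.7,"grip":5},
    {"dx":24.5,"dy":-21.6,"dz":-6.9,"wx":0,"wy":0,"wz":-0.8,"grip":5},
    {"dx":28,"dy":-24.7,"dz":-6.9,"wx":0,"wy":0,"wz":-0.9,"grip":5},
    {"dx":31.5,"dy":-27.8,"dz":-6.9,"wx":0,"wy":0,"wz":-1.0,"grip":5},
    {"dx":35,"dy":-30.9,"dz":-6.9,"wx":0,"wy":0,"wz":-1.1,"grip":5},
  ],
)

```text
clock: 1.1
eef_pos: [0.3951, -0.0532, 0.3001]
tool_rot: [0.743, 0.669, -0.0, 0.0]
ft_force: [0.4, -0.0, -0.3]
grip_width: 0.05
grasp_force: 0.0
```

```bash
python3 go.py .4855 .116 .30 .23
```

```text
t 1.10 p [ 0.3951 -0.0532  0.3001] yaw_y -0.106 F [ 0.42 -0.05 -0.34] w 0.0500 g 0.0 q [-0.13  0.02 -0.08  1.48 -0.    1.54]
d cm [1.778e+01 7.200e+00 1.000e-02] w [-0.     0.    -0.336]
```

>>> arm_command(
  increments=[
    {"dx":4,"dy":1.6,"dz":0,"wx":0,"wy":0,"wz":-0.08,"grip":5},
    {"dx":8,"dy":3.2,"dz":0,"wx":0,"wy":0,"wz":-0.16,"grip":5},
    {"dx":12,"dy":4.8,"dz":0,"wx":0,"wy":0,"wz":-0.24,"grip":5},
    {"dx":15,"dy":6,"dz":0,"wx":0,"wy":0,"wz":-0.3,"grip":5},
    {"dx":17.8,"dy":7.2,"dz":0,"wx":0,"wy":0,"wz":-0.34,"grip":5},
    {"dx":17.8,"dy":7.2,"dz":1,"wx":0,"wy":0,"wz":-0.34,"grip":5},
    {"dx":17.8,"dy":7.2,"dz":3.5,"wx":0,"wy":0,"wz":-0.34,"grip":5},
    {"dx":17.8,"dy":7.2,"dz":6,"wx":0,"wy":0,"wz":-0.34,"grip":5},
    {"dx":17.8,"dy":7.2,"dz":8.5,"wx":0,"wy":0,"wz":-0.34,"grip":5},
    {"dx":17.8,"dy":7.2,"dz":10,"wx":0,"wy":0,"wz":-0.34,"grip":5},
  ],
)

```text
clock: 2.1
eef_pos: [0.484, 0.1127, 0.1975]
tool_rot: [0.622, 0.783, -0.002, -0.001]
ft_force: [0.1, 0.8, 0.2]
grip_width: 0.0502
grasp_force: 0.0
```

```bash
python3 - <<'E'
from h import *
p,d,c=snap('scene'); q,_,_=snap('top')
cv2.imwrite('pics/g1.png',cv2.resize(np.hstack([p[160:420,360:620],q[100:360,60:320]])[:,:,::-1],(800,400)))
E
python3 go.py
```

```text
t 2.20 p [0.4834 0.1126 0.1973] yaw_y 0.229 F [-0.52  0.21 -0.13] w 0.0501 g 0.0 q [ 0.23  0.26 -0.06  1.26 -0.    1.57]
```

View pics/g1.png

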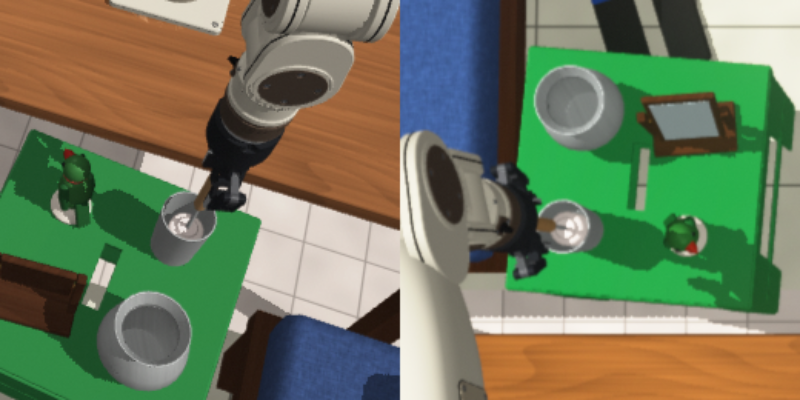

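The scene crop (left) shows the fingers on both sides of the handle at about (215,190). The tumbler and its neighbours have not moved. Closing now.

>>> arm_command(
  increments=[
    {"dx":0.3,"dy":0.2,"dz":0,"wx":0,"wy":0,"wz":0,"grip":4},
    {"dx":0.3,"dy":0.2,"dz":0,"wx":0,"wy":0,"wz":0,"grip":2.5},
    {"dx":0.3,"dy":0.2,"dz":0,"wx":0,"wy":0,"wz":0,"grip":0.5},
    {"dx":0.3,"dy":0.2,"dz":0,"wx":0,"wy":0,"wz":0,"grip":0.5},
    {"dx":0.3,"dy":0.2,"dz":0,"wx":0,"wy":0,"wz":0,"grip":0.5},
    {"dx":0.3,"dy":0.2,"dz":0,"wx":0,"wy":0,"wz":0,"grip":0.5},
  ],
)

```text
clock: 2.8
eef_pos: [0.4871, 0.1172, 0.2016]
tool_rot: [0.621, 0.784, 0.0, 0.0]
ft_force: [-2.9, -0.9, 5.9]
grip_width: 0.0163
grasp_force: 58.3
```

```bash
python3 go.py .4875 .1065 .40 .23
```

```text
t 2.80 p [0.4871 0.1172 0.2016] yaw_y 0.230 F [-2.91 -0.95  5.95] w 0.0163 g 58.3 q [ 0.24  0.26 -0.05  1.26 -0.    1.58]
d cm [ -1.05  -0.19 -19.84] w [0.001 0.    0.   ]
```

>>> arm_command(
  increments=[
    {"dx":-0.1,"dy":0,"dz":-1,"wx":0,"wy":0,"wz":0,"grip":0.5},
    {"dx":-0.3,"dy":0,"dz":-3,"wx":0,"wy":0,"wz":0,"grip":0.5},
    {"dx":-0.5,"dy":0,"dz":-5,"wx":0,"wy":0,"wz":0,"grip":0.5},
    {"dx":-0.5,"dy":0,"dz":-7,"wx":0,"wy":0,"wz":0,"grip":0.5},
    {"dx":-0.5,"dy":0,"dz":-9,"wx":0,"wy":0,"wz":0,"grip":0.5},
    {"dx":-0.5,"dy":0,"dz":-11,"wx":0,"wy":0,"wz":0,"grip":0.5},
    {"dx":-0.5,"dy":0,"dz":-13,"wx":0,"wy":0,"wz":0,"grip":0.5},
    {"dx":-0.5,"dy":0,"dz":-14.5,"wx":0,"wy":0,"wz":0,"grip":0.5},
    {"dx":-0.5,"dy":0,"dz":-15,"wx":0,"wy":0,"wz":0,"grip":0.5},
  ],
)

```text
clock: 3.7
eef_pos: [0.4894, 0.1125, 0.3528]
tool_rot: [0.621, 0.784, 0.002, 0.001]
ft_force: [0.1, 0.6, -1.1]
grip_width: 0.0165
grasp_force: 58.7
```

```bash
python3 - <<'E'
from h import *
from m2 import circ
o=monitor.get_obs(); e=np.array(o['eef_pos'])
p,d,c=snap('scene'); W=pts(d,c); q,dd,cc=snap('top'); V=pts(dd,cc)
cv2.imwrite('pics/g2.png',cv2.resize(np.hstack([p[100:360,360:620],q[100:360,60:320]])[:,:,::-1],(800,400)))
print('=====')
for n,X in(('scene',W),('top',V)):
    S=X[(np.hypot(X[...,0]-e[0],X[...,1]-e[1])<.05)&(X[...,2]>.12)&(X[...,2]<e[2]+.0)]
    for z in np.arange(.14,e[2],.015):
        T=S[abs(S[:,2]-z)<.0075]
        if len(T): print(n,round(z,3),len(T),np.round(np.median(T,0),4),np.round(T.min(0),3),np.round(T.max(0),3))
    S=X[(np.hypot(X[...,0]-.487,X[...,1]-.107)<.055)&(X[...,2]>.103)&(X[...,2]<.112)]
    if len(S)>10: print('tum',len(S),np.round(circ(S),4))
E
python3 go.py .658 .0965 .345 .15
```

```text
top
stand [ 0.5355  0.0577 -0.0018]
table [ 0.1465 -0.1715 -0.0017]
trunk [ 0.4168 -0.3989 -0.0014]
lota z99.5 0.1238 z2 -0.3166 [-0.001 -0.017  0.111  0.063] top med [0.6659 0.1081 0.1197] [0.61  0.05  0.116] [0.704 0.146 0.127]
tum z99.5 0.2530 z2 -0.0066 [-0.003 -0.016  0.066  0.093] top med [0.4853 0.1134 0.251 ] [0.478 0.106 0.245] [0.493 0.122 0.257]
parrot z99.5 0.1319 z2 -0.0062 top med [ 0.4712 -0.0542  0.1272] [ 0.457 -0.07   0.124] [ 0.486 -0.039  0.135]
mirror z99.5 0.1803 z2 -0.0559 top med [ 0.6492 -0.057   0.1767] [ 0.641 -0.104  0.172] [ 0.658 -0.01   0.184]
lid z99.5 0.0386 z2 -0.0056 [ 0.01   0.011  0.009 -0.002] top med [ 0.4882 -0.437   0.0368] [ 0.479 -0.446  0.031] [ 0.497 -0.428  0.043]
small z99.5 0.0384 z2 -0.0058 [ 0.01  -0.001  0.009 -0.003] top med [ 0.4615 -0.3208  0.0365] [ 0.455 -0.328  0.031] [ 0.47  -0.312  0.042]
clip z99.5 0.0242 z2 -0.0062 top med [ 0.6294 -0.4443  0.0198] [ 0.617 -0.46   0.016] [ 0.683 -0.412  0.028]
pill z99.5 0.0309 z2 -0.0057 top med [ 0.6038 -0.3155  0.0258] [ 0.568 -0.357  0.023] [ 0.639 -0.271  0.033]
scene
stand [4.646e-01 
[... 4427 characters left out ...]
.1075 0.2608] [0.488 0.106 0.254] [0.492 0.109 0.267]
top 0.275 6 [0.4894 0.108  0.2727] [0.488 0.108 0.27 ] [0.491 0.109 0.278]
top 0.29 2 [0.4898 0.1033 0.2972] [0.486 0.103 0.297] [0.493 0.103 0.297]
top 0.305 21 [0.4892 0.1028 0.3062] [0.482 0.101 0.298] [0.498 0.107 0.311]
top 0.32 30 [0.4878 0.1033 0.3194] [0.481 0.101 0.313] [0.498 0.109 0.327]
top 0.335 29 [0.4893 0.1032 0.3347] [0.482 0.101 0.328] [0.498 0.107 0.342]
top 0.35 16 [0.4893 0.1024 0.3495] [0.485 0.101 0.343] [0.497 0.105 0.353]
tum 91 [0.4861 0.1083 0.0354]
t 3.80 p [0.489  0.1125 0.3513] yaw_y 0.230 F [-0.38 -0.53 -1.2 ] w 0.0166 g 58.7 q [0.23 0.23 0.3  1.64 0.   1.57]
d cm [-5.41 16.09  0.67] w [ 0.002 -0.     0.08 ]
```

View pics/g2.png

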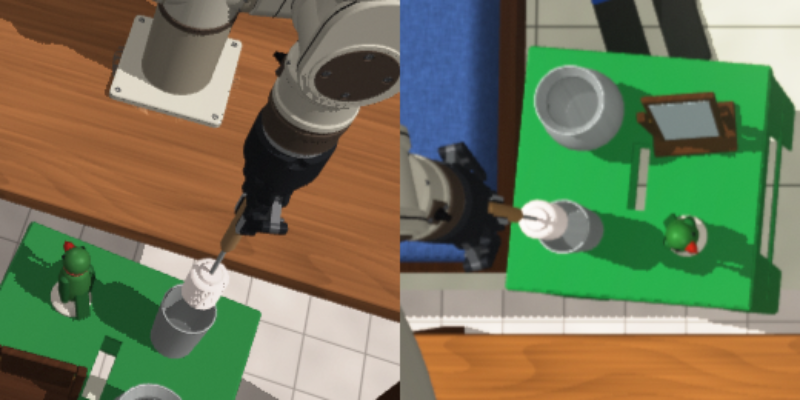

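The brush hangs straight below the gripper, tip at about z 0.153 and bristles centred near (0.491, 0.108). The tumbler is unmoved. Next I move it over the lota.

>>> arm_command(
  increments=[
    {"dx":-0.5,"dy":1.5,"dz":0,"wx":0,"wy":0,"wz":0,"grip":0.5},
    {"dx":-1.2,"dy":4,"dz":0,"wx":0,"wy":0,"wz":0,"grip":0.5},
    {"dx":-2,"dy":6.5,"dz":0,"wx":0,"wy":0,"wz":0,"grip":0.5},
    {"dx":-2.8,"dy":9,"dz":0,"wx":0,"wy":0,"wz":0,"grip":0.5},
    {"dx":-3.6,"dy":11.5,"dz":0,"wx":0,"wy":0,"wz":0,"grip":0.5},
    {"dx":-4.3,"dy":14,"dz":0,"wx":0,"wy":0,"wz":0,"grip":0.5},
    {"dx":-5,"dy":15.5,"dz":0,"wx":0,"wy":0,"wz":0,"grip":0.5},
    {"dx":-5,"dy":16,"dz":0,"wx":0,"wy":0,"wz":0,"grip":0.5},
    {"dx":-5,"dy":16,"dz":0,"wx":0,"wy":0,"wz":0,"grip":0.5},
    {"dx":-5,"dy":16,"dz":0,"wx":0,"wy":0,"wz":0,"grip":0.5},
  ],
)

```text
clock: 4.8
eef_pos: [0.655, 0.1004, 0.35]
tool_rot: [0.621, 0.784, -0.0, -0.0]
ft_force: [0.1, 0.1, -0.5]
grip_width: 0.0167
grasp_force: 58.8
```

```bash
cat > meas.py <<'E'
# brush slices below the TCP and a rim fit around a given point: meas.py x y z_rim
import sys; from h import *
from scipy.optimize import least_squares
def circ(P):
    return least_squares(lambda q:np.hypot(P[:,0]-q[0],P[:,1]-q[1])-q[2],[*np.median(P[:,:2],0),.04],loss='soft_l1',f_scale=.002).x
x,y,zr=map(float,sys.argv[1:4]); e=np.array(monitor.get_obs()['eef_pos'])
for n in('scene','top'):
    p,d,c=snap(n); X=pts(d,c)
    S=X[(np.hypot(X[...,0]-e[0],X[...,1]-e[1])<.05)&(X[...,2]>.13)]
    for a,b in((-.19,-.13),(-.125,-.07),(-.05,-.01)):
        T=S[(S[:,2]>e[2]+a)&(S[:,2]<e[2]+b)]
        if len(T)>3: print(n,a,len(T),'mid',np.round((np.percentile(T,1,axis=0)+np.percentile(T,99,axis=0))/2,4),'min',np.round(T.min(0),3),'max',np.round(T.max(0),3))
    S=X[(np.hypot(X[...,0]-x,X[...,1]-y)<.06)&(abs(X[...,2]-zr)<.005)]
    if len(S)>10: print('rim',len(S),np.round(circ(S),4))
E
python3 meas.py .658 .096 .122; python3 go.py
```

```text
scene -0.19 576 mid [0.6569 0.0941 0.1917] min [0.632 0.071 0.161] max [0.681 0.118 0.22 ]
scene -0.125 56 mid [0.6587 0.0939 0.252 ] min [0.65  0.083 0.225] max [0.668 0.106 0.28 ]
scene -0.05 107 mid [0.6598 0.0948 0.32  ] min [0.652 0.086 0.3  ] max [0.666 0.103 0.34 ]
rim 295 [0.6587 0.0949 0.0449]
top -0.19 489 mid [0.6538 0.0973 0.1913] min [0.631 0.073 0.161] max [0.679 0.122 0.22 ]
top -0.125 38 mid [0.6507 0.0925 0.2508] min [0.643 0.084 0.225] max [0.657 0.099 0.277]
top -0.05 82 mid [0.6539 0.0948 0.3196] min [0.646 0.089 0.3  ] max [0.662 0.101 0.339]
rim 214 [0.6574 0.0976 0.0452]
t 4.90 p [0.6548 0.1004 0.351 ] yaw_y 0.230 F [0.33 0.26 0.19] w 0.0170 g 58.8 q [0.15 0.62 0.9  1.85 0.   1.49]
```

>>> arm_command(
  increments=[
    {"dx":0,"dy":0.25,"dz":0.5,"wx":0,"wy":0,"wz":0,"grip":0.5},
    {"dx":0,"dy":0.25,"dz":2,"wx":0,"wy":0,"wz":0,"grip":0.5},
    {"dx":0,"dy":0.25,"dz":4,"wx":0,"wy":0,"wz":0,"grip":0.5},
    {"dx":0,"dy":0.25,"dz":6,"wx":0,"wy":0,"wz":0,"grip":0.5},
    {"dx":0,"dy":0.25,"dz":8,"wx":0,"wy":0,"wz":0,"grip":0.5},
    {"dx":0,"dy":0.25,"dz":10,"wx":0,"wy":0,"wz":0,"grip":0.5},
    {"dx":0,"dy":0.25,"dz":12,"wx":0,"wy":0,"wz":0,"grip":0.5},
    {"dx":0,"dy":0.25,"dz":13.2,"wx":0,"wy":0,"wz":0,"grip":0.5},
    {"dx":0,"dy":0.25,"dz":13.6,"wx":0,"wy":0,"wz":0,"grip":0.5},
    {"dx":0,"dy":0.25,"dz":13.6,"wx":0,"wy":0,"wz":0,"grip":0.5},
  ],
)

```text
clock: 5.9
eef_pos: [0.6577, 0.1008, 0.2142]
tool_rot: [0.621, 0.784, -0.0, -0.0]
ft_force: [0.0, 0.2, 0.0]
grip_width: 0.0167
grasp_force: 58.8
```

>>> arm_command(
  increments=[
    {"dx":0,"dy":0,"dz":0.3,"wx":0,"wy":0,"wz":0,"grip":0.5},
    {"dx":0,"dy":0,"dz":0.6,"wx":0,"wy":0,"wz":0,"grip":0.5},
    {"dx":0,"dy":0,"dz":0.8,"wx":0,"wy":0,"wz":0,"grip":0.5},
  ],
)

```text
clock: 6.2
eef_pos: [0.6583, 0.1008, 0.2067]
tool_rot: [0.621, 0.784, 0.0, 0.0]
ft_force: [-0.1, 1.2, -1.3]
grip_width: 0.0167
grasp_force: 58.8
```

>>> arm_command(
  increments=[
    {"dx":0,"dy":0,"dz":0.2,"wx":0,"wy":0,"wz":0,"grip":0.5},
    {"dx":0,"dy":0,"dz":0.4,"wx":0,"wy":0,"wz":0,"grip":0.5},
    {"dx":0,"dy":0,"dz":0.4,"wx":0,"wy":0,"wz":0,"grip":0.5},
  ],
)

```text
clock: 6.5
eef_pos: [0.6578, 0.1007, 0.2019]
tool_rot: [0.621, 0.784, -0.0, -0.0]
ft_force: [-0.4, 0.6, -1.9]
grip_width: 0.0164
grasp_force: 58.8
```

>>> arm_command(
  increments=[
    {"dx":0,"dy":0,"dz":0.15,"wx":0,"wy":0,"wz":0,"grip":0.5},
    {"dx":0,"dy":0,"dz":0.3,"wx":0,"wy":0,"wz":0,"grip":0.5},
    {"dx":0,"dy":0,"dz":0.3,"wx":0,"wy":0,"wz":0,"grip":0.5},
  ],
)

```text
clock: 6.8
eef_pos: [0.6584, 0.1007, 0.2015]
tool_rot: [0.621, 0.784, 0.001, 0.001]
ft_force: [-1.4, -1.1, 5.9]
grip_width: 0.0167
grasp_force: 59.9
```

>>> arm_command(
  increments=[
    {"dx":0,"dy":0,"dz":0,"wx":0,"wy":0,"wz":0,"grip":0.5},
    {"dx":0,"dy":0,"dz":-2.5,"wx":0,"wy":0,"wz":0,"grip":0.5},
    {"dx":0,"dy":0,"dz":-5,"wx":0,"wy":0,"wz":0,"grip":0.5},
    {"dx":0,"dy":0,"dz":-7,"wx":0,"wy":0,"wz":0,"grip":0.5},
    {"dx":0,"dy":0,"dz":-7,"wx":0,"wy":0,"wz":0,"grip":0.5},
    {"dx":0,"dy":0,"dz":-7,"wx":0,"wy":0,"wz":0,"grip":0.5},
  ],
)

```text
clock: 7.4
eef_pos: [0.6582, 0.1008, 0.2691]
tool_rot: [0.621, 0.784, 0.0, 0.0]
ft_force: [0.1, -0.8, -0.0]
grip_width: 0.0164
grasp_force: 58.9
```

```bash
python3 go.py; python3 meas.py .658 .096 .122
```

```text
t 7.40 p [0.6582 0.1008 0.2691] yaw_y 0.230 F [ 0.11 -0.79 -0.05] w 0.0164 g 58.9 q [ 0.15  0.59  0.63  1.61 -0.    1.49]
scene -0.19 290 mid [0.6591 0.0948 0.1347] min [0.635 0.072 0.13 ] max [0.683 0.119 0.139]
scene -0.125 46 mid [0.6608 0.095  0.171 ] min [0.65  0.085 0.144] max [0.672 0.105 0.198]
scene -0.05 80 mid [0.663  0.0948 0.2385] min [0.656 0.087 0.219] max [0.669 0.104 0.258]
rim 380 [0.6581 0.0949 0.0445]
top -0.19 293 mid [0.6575 0.0978 0.1346] min [0.634 0.074 0.13 ] max [0.681 0.121 0.139]
top -0.125 27 mid [0.6563 0.0954 0.1705] min [0.651 0.091 0.145] max [0.661 0.099 0.196]
top -0.05 63 mid [0.6564 0.0958 0.2387] min [0.649 0.089 0.22 ] max [0.666 0.103 0.259]
rim 281 [0.658  0.0983 0.0445]
```

>>> arm_command(
  increments=[
    {"dx":0,"dy":0,"dz":2.5,"wx":0,"wy":0,"wz":0,"grip":0.5},
    {"dx":0,"dy":0,"dz":5,"wx":0,"wy":0,"wz":0,"grip":0.5},
    {"dx":0,"dy":0,"dz":6.6,"wx":0,"wy":0,"wz":0,"grip":0.5},
    {"dx":0,"dy":0,"dz":7,"wx":0,"wy":0,"wz":0,"grip":0.5},
    {"dx":0,"dy":0,"dz":7,"wx":0,"wy":0,"wz":0,"grip":0.5},
    {"dx":0,"dy":0,"dz":7,"wx":0,"wy":0,"wz":0,"grip":0.5},
  ],
)

```text
clock: 8.1
eef_pos: [0.657, 0.1009, 0.2004]
tool_rot: [0.621, 0.784, 0.0, -0.0]
ft_force: [-2.7, -0.1, 10.4]
grip_width: 0.0166
grasp_force: 61.0
```

>>> arm_command(
  increments=[
    {"dx":0,"dy":0,"dz":0,"wx":0,"wy":0,"wz":0,"grip":0.5},
    {"dx":0,"dy":0,"dz":0.05,"wx":0,"wy":0,"wz":0,"grip":0.5},
  ],
)

```text
clock: 8.3
eef_pos: [0.6571, 0.1009, 0.2004]
tool_rot: [0.621, 0.784, 0.0, -0.0]
ft_force: [-4.5, -0.2, 13.6]
grip_width: 0.0167
grasp_force: 61.5
```

>>> arm_command(
  increments=[
    {"dx":0,"dy":0,"dz":-2.5,"wx":0,"wy":0,"wz":0,"grip":0.5},
    {"dx":0,"dy":0,"dz":-5,"wx":0,"wy":0,"wz":0,"grip":0.5},
    {"dx":0,"dy":0,"dz":-7,"wx":0,"wy":0,"wz":0,"grip":0.5},
    {"dx":0,"dy":0,"dz":-7,"wx":0,"wy":0,"wz":0,"grip":0.5},
    {"dx":0,"dy":0,"dz":-7,"wx":0,"wy":0,"wz":0,"grip":0.5},
  ],
)

```text
clock: 8.8
eef_pos: [0.6577, 0.1007, 0.2673]
tool_rot: [0.621, 0.784, -0.001, -0.001]
ft_force: [-0.1, 0.1, -1.6]
grip_width: 0.017
grasp_force: 59.3
```

>>> arm_command(
  increments=[
    {"dx":0,"dy":0,"dz":2.5,"wx":0,"wy":0,"wz":0,"grip":0.5},
    {"dx":0,"dy":0,"dz":5,"wx":0,"wy":0,"wz":0,"grip":0.5},
    {"dx":0,"dy":0,"dz":6.5,"wx":0,"wy":0,"wz":0,"grip":0.5},
    {"dx":0,"dy":0,"dz":6.9,"wx":0,"wy":0,"wz":0,"grip":0.5},
    {"dx":0,"dy":0,"dz":6.9,"wx":0,"wy":0,"wz":0,"grip":0.5},
    {"dx":0,"dy":0,"dz":6.9,"wx":0,"wy":0,"wz":0,"grip":0.5},
  ],
)

```text
clock: 9.4
eef_pos: [0.6558, 0.1005, 0.1996]
tool_rot: [0.621, 0.784, -0.001, -0.001]
ft_force: [-3.3, -0.6, 10.8]
grip_width: 0.0162
grasp_force: 61.3
```

>>> arm_command(
  increments=[
    {"dx":0,"dy":0,"dz":-2.5,"wx":0,"wy":0,"wz":0,"grip":0.5},
    {"dx":0,"dy":0,"dz":-5,"wx":0,"wy":0,"wz":0,"grip":0.5},
    {"dx":0,"dy":0,"dz":-7,"wx":0,"wy":0,"wz":0,"grip":0.5},
    {"dx":0,"dy":0,"dz":-7.5,"wx":0,"wy":0,"wz":0,"grip":0.5},
    {"dx":0,"dy":0,"dz":-8,"wx":0,"wy":0,"wz":0,"grip":0.5},
    {"dx":0,"dy":0,"dz":-10,"wx":0,"wy":0,"wz":0,"grip":0.5},
    {"dx":0,"dy":0,"dz":-12,"wx":0,"wy":0,"wz":0,"grip":0.5},
    {"dx":0,"dy":0,"dz":-14,"wx":0,"wy":0,"wz":0,"grip":0.5},
    {"dx":0,"dy":0,"dz":-15.3,"wx":0,"wy":0,"wz":0,"grip":0.5},
    {"dx":0,"dy":0,"dz":-15.3,"wx":0,"wy":0,"wz":0,"grip":0.5},
  ],
)

```text
clock: 10.4
eef_pos: [0.6585, 0.1008, 0.3528]
tool_rot: [0.621, 0.784, 0.0, 0.0]
ft_force: [0.2, -0.1, -1.8]
grip_width: 0.0166
grasp_force: 59.6
```

```bash
python3 go.py .487 .107 .35 .23;  python3 meas.py .487 .107 .108;python3 meas.py .658 .096 .122 | grep rim
```

```text
t 10.40 p [0.6585 0.1008 0.3528] yaw_y 0.230 F [ 0.17 -0.1  -1.75] w 0.0166 g 59.6 q [0.15 0.64 0.93 1.86 0.   1.49]
d cm [  4.51 -16.55   0.27] w [ 0.001  0.    -0.   ]
scene -0.19 499 mid [0.6614 0.0926 0.1952] min [0.637 0.07  0.167] max [0.685 0.117 0.223]
scene -0.125 104 mid [0.6617 0.0928 0.2537] min [0.649 0.08  0.228] max [0.675 0.106 0.28 ]
scene -0.05 109 mid [0.6646 0.0944 0.323 ] min [0.659 0.086 0.303] max [0.67  0.103 0.343]
rim 103 [0.4877 0.1058 0.0356]
top -0.19 488 mid [0.6586 0.0957 0.1942] min [0.636 0.072 0.163] max [0.682 0.121 0.223]
top -0.125 46 mid [0.6576 0.0951 0.2543] min [0.646 0.085 0.228] max [0.67  0.108 0.281]
top -0.05 78 mid [0.6577 0.0943 0.3221] min [0.65  0.089 0.303] max [0.666 0.101 0.341]
rim 145 [0.4861 0.1081 0.0354]
rim 299 [0.6587 0.0949 0.045 ]
rim 218 [0.6575 0.0979 0.0453]
```

>>> arm_command(
  increments=[
    {"dx":0.5,"dy":-1.5,"dz":0,"wx":0,"wy":0,"wz":0,"grip":0.5},
    {"dx":1.2,"dy":-4,"dz":0,"wx":0,"wy":0,"wz":0,"grip":0.5},
    {"dx":2,"dy":-6.5,"dz":0,"wx":0,"wy":0,"wz":0,"grip":0.5},
    {"dx":2.8,"dy":-9,"dz":0,"wx":0,"wy":0,"wz":0,"grip":0.5},
    {"dx":3.6,"dy":-11.5,"dz":0,"wx":0,"wy":0,"wz":0,"grip":0.5},
    {"dx":4.4,"dy":-14,"dz":0,"wx":0,"wy":0,"wz":0,"grip":0.5},
    {"dx":5,"dy":-16,"dz":0,"wx":0,"wy":0,"wz":0,"grip":0.5},
    {"dx":5.2,"dy":-16.5,"dz":0,"wx":0,"wy":0,"wz":0,"grip":0.5},
    {"dx":5.2,"dy":-16.5,"dz":0,"wx":0,"wy":0,"wz":0,"grip":0.5},
    {"dx":5.2,"dy":-16.5,"dz":0,"wx":0,"wy":0,"wz":0,"grip":0.5},
  ],
)

```text
clock: 11.6
eef_pos: [0.4861, 0.1137, 0.3523]
tool_rot: [0.621, 0.784, -0.0, 0.0]
ft_force: [0.8, 0.5, -0.6]
grip_width: 0.0165
grasp_force: 59.6
```

```bash
python3 go.py;  python3 meas.py .487 .107 .108
```

```text
t 11.60 p [0.4861 0.1137 0.3523] yaw_y 0.230 F [ 0.78  0.51 -0.59] w 0.0165 g 59.6 q [ 0.23  0.22  0.29  1.64 -0.    1.57]
scene -0.19 479 mid [0.4895 0.1056 0.1945] min [0.464 0.082 0.164] max [0.513 0.13  0.222]
scene -0.125 94 mid [0.4909 0.1042 0.2546] min [0.475 0.092 0.227] max [0.51  0.118 0.282]
scene -0.05 129 mid [0.4922 0.1076 0.3223] min [0.485 0.099 0.302] max [0.499 0.116 0.342]
rim 131 [0.488  0.1056 0.0353]
top -0.19 412 mid [0.487  0.1075 0.194 ] min [0.464 0.085 0.165] max [0.51  0.134 0.222]
top -0.125 54 mid [0.4873 0.1067 0.2534] min [0.477 0.095 0.227] max [0.498 0.118 0.28 ]
top -0.05 79 mid [0.4872 0.1056 0.3221] min [0.479 0.101 0.302] max [0.496 0.11  0.342]
rim 96 [0.4861 0.1082 0.0353]
```

>>> arm_command(
  increments=[
    {"dx":0,"dy":-0.1,"dz":1,"wx":0,"wy":0,"wz":0,"grip":0.5},
    {"dx":0,"dy":-0.1,"dz":3,"wx":0,"wy":0,"wz":0,"grip":0.5},
    {"dx":0,"dy":-0.1,"dz":5,"wx":0,"wy":0,"wz":0,"grip":0.5},
    {"dx":0,"dy":-0.1,"dz":7,"wx":0,"wy":0,"wz":0,"grip":0.5},
    {"dx":0,"dy":-0.1,"dz":9,"wx":0,"wy":0,"wz":0,"grip":0.5},
    {"dx":0,"dy":-0.1,"dz":11,"wx":0,"wy":0,"wz":0,"grip":0.5},
    {"dx":0,"dy":-0.1,"dz":13,"wx":0,"wy":0,"wz":0,"grip":0.5},
    {"dx":0,"dy":-0.1,"dz":14.3,"wx":0,"wy":0,"wz":0,"grip":0.5},
    {"dx":0,"dy":-0.1,"dz":14.8,"wx":0,"wy":0,"wz":0,"grip":0.5},
    {"dx":0,"dy":-0.1,"dz":14.8,"wx":0,"wy":0,"wz":0,"grip":0.5},
  ],
)

```text
clock: 12.7
eef_pos: [0.4845, 0.1133, 0.2038]
tool_rot: [0.621, 0.783, -0.001, -0.001]
ft_force: [-0.3, 0.4, -0.9]
grip_width: 0.0165
grasp_force: 59.6
```

>>> arm_command(
  increments=[
    {"dx":0,"dy":0,"dz":0.1,"wx":0,"wy":0,"wz":0,"grip":0.5},
    {"dx":0,"dy":0,"dz":0.2,"wx":0,"wy":0,"wz":0,"grip":0.5},
    {"dx":0,"dy":0,"dz":0.2,"wx":0,"wy":0,"wz":0,"grip":0.5},
  ],
)

```text
clock: 13.0
eef_pos: [0.485, 0.1136, 0.2034]
tool_rot: [0.621, 0.784, 0.0, 0.0]
ft_force: [-0.3, 0.7, -0.6]
grip_width: 0.0165
grasp_force: 59.6
```

>>> arm_command(
  increments=[
    {"dx":0,"dy":0,"dz":0.15,"wx":0,"wy":0,"wz":0,"grip":0.5},
    {"dx":0,"dy":0,"dz":0.15,"wx":0,"wy":0,"wz":0,"grip":2.2},
    {"dx":0,"dy":0,"dz":0.15,"wx":0,"wy":0,"wz":0,"grip":3},
    {"dx":0,"dy":0,"dz":0.15,"wx":0,"wy":0,"wz":0,"grip":4},
    {"dx":0,"dy":0,"dz":0.15,"wx":0,"wy":0,"wz":0,"grip":5},
    {"dx":0,"dy":0,"dz":0.15,"wx":0,"wy":0,"wz":0,"grip":5},
    {"dx":0,"dy":0,"dz":0.15,"wx":0,"wy":0,"wz":0,"grip":5},
  ],
)

```text
clock: 13.7
eef_pos: [0.4846, 0.1135, 0.2013]
tool_rot: [0.621, 0.784, 0.0, 0.0]
ft_force: [-0.2, 0.4, -0.1]
grip_width: 0.0502
grasp_force: 0.0
```

```bash
python3 go.py; python3 - <<'E'
from h import *
p,d,c=snap('scene'); q,_,_=snap('top')
cv2.imwrite('pics/g3.png',cv2.resize(np.hstack([p[160:420,360:620],q[100:360,60:320]])[:,:,::-1],(800,400)))
E
```

```text
t 13.70 p [0.4846 0.1135 0.2013] yaw_y 0.230 F [-0.16  0.37 -0.08] w 0.0502 g 0.0 q [ 0.23  0.25 -0.06  1.26  0.    1.57]
```

View pics/g3.png

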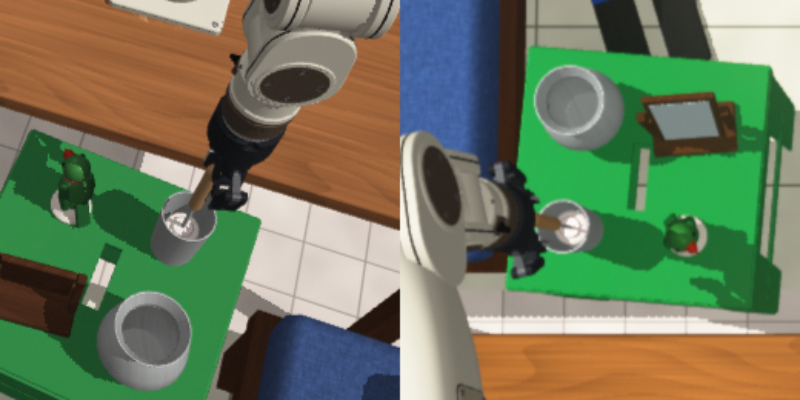

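The brush is back in the tumbler, bristles down, with the handle between the open fingers at (205,185). I retreat upwards.

>>> arm_command(
  increments=[
    {"dx":0,"dy":0,"dz":0,"wx":0,"wy":0,"wz":0,"grip":7},
    {"dx":0,"dy":0,"dz":-1,"wx":0,"wy":0,"wz":0,"grip":8},
    {"dx":0,"dy":0,"dz":-3,"wx":0,"wy":0,"wz":0,"grip":8},
    {"dx":0,"dy":0,"dz":-5,"wx":0,"wy":0,"wz":0,"grip":8},
    {"dx":0,"dy":0,"dz":-7,"wx":0,"wy":0,"wz":0,"grip":8},
    {"dx":0,"dy":0,"dz":-9,"wx":0,"wy":0,"wz":0,"grip":8},
    {"dx":0,"dy":0,"dz":-11,"wx":0,"wy":0,"wz":0,"grip":8},
    {"dx":0,"dy":0,"dz":-11,"wx":0,"wy":0,"wz":0,"grip":8},
  ],
)

```text
clock: 14.6
eef_pos: [0.486, 0.1139, 0.315]
tool_rot: [0.621, 0.784, 0.003, 0.002]
ft_force: [0.1, 0.3, 1.1]
grip_width: 0.0797
grasp_force: 0.0
```

```bash
python3 go.py .489 -.4387 .20 -.73
```

```text
t 14.60 p [0.486  0.1139 0.315 ] yaw_y 0.230 F [0.13 0.26 1.12] w 0.0797 g 0.0 q [0.23 0.21 0.19 1.54 0.   1.57]
d cm [-53.87 -12.38  11.41] w [ 0.006 -0.003  0.96 ]
```

>>> arm_command(
  increments=[
    {"dx":-2.5,"dy":-0.6,"dz":0,"wx":0,"wy":0,"wz":0.05,"grip":6},
    {"dx":-6.5,"dy":-1.5,"dz":0,"wx":0,"wy":0,"wz":0.13,"grip":5},
    {"dx":-11,"dy":-2.5,"dz":0,"wx":0,"wy":0,"wz":0.22,"grip":5},
    {"dx":-15.5,"dy":-3.6,"dz":0,"wx":0,"wy":0,"wz":0.31,"grip":5},
    {"dx":-20,"dy":-4.6,"dz":0,"wx":0,"wy":0,"wz":0.4,"grip":5},
    {"dx":-24.5,"dy":-5.6,"dz":0,"wx":0,"wy":0,"wz":0.48,"grip":5},
    {"dx":-29,"dy":-6.7,"dz":0,"wx":0,"wy":0,"wz":0.56,"grip":5},
    {"dx":-33.5,"dy":-7.7,"dz":0,"wx":0,"wy":0,"wz":0.64,"grip":5},
    {"dx":-38,"dy":-8.7,"dz":0,"wx":0,"wy":0,"wz":0.72,"grip":5},
    {"dx":-42,"dy":-9.7,"dz":2,"wx":0,"wy":0,"wz":0.8,"grip":5},
  ],
)

```text
clock: 15.6
eef_pos: [0.4865, -0.3205, 0.2931]
tool_rot: [0.878, 0.478, 0.001, 0.002]
ft_force: [1.0, 0.1, -0.6]
grip_width: 0.0498
grasp_force: 0.0
```

```bash
python3 go.py .489 -.4387 .12 -.73
```

```text
t 15.60 p [ 0.4865 -0.3205  0.2931] yaw_y -0.574 F [ 0.98  0.06 -0.57] w 0.0498 g 0.0 q [-0.58  0.39  0.38  1.55 -0.    1.56]
d cm [-9.79  6.54 17.34] w [ 0.005 -0.     0.156]
```

>>> arm_command(
  increments=[
    {"dx":-4,"dy":2.7,"dz":0,"wx":0,"wy":0,"wz":0.08,"grip":5},
    {"dx":-7.5,"dy":5,"dz":0,"wx":0,"wy":0,"wz":0.15,"grip":5},
    {"dx":-9.8,"dy":6.5,"dz":0,"wx":0,"wy":0,"wz":0.16,"grip":5},
    {"dx":-9.8,"dy":6.5,"dz":4,"wx":0,"wy":0,"wz":0.16,"grip":5},
    {"dx":-9.8,"dy":6.5,"dz":8,"wx":0,"wy":0,"wz":0.16,"grip":5},
    {"dx":-9.8,"dy":6.5,"dz":12,"wx":0,"wy":0,"wz":0.16,"grip":5},
    {"dx":-9.8,"dy":6.5,"dz":16,"wx":0,"wy":0,"wz":0.16,"grip":5},
    {"dx":-9.8,"dy":6.5,"dz":20,"wx":0,"wy":0,"wz":0.16,"grip":5},
    {"dx":-9.8,"dy":6.5,"dz":23,"wx":0,"wy":0,"wz":0.16,"grip":5},
    {"dx":-9.8,"dy":6.5,"dz":23,"wx":0,"wy":0,"wz":0.16,"grip":5},
  ],
)

```text
clock: 16.6
eef_pos: [0.4839, -0.4318, 0.0548]
tool_rot: [0.913, 0.408, -0.003, -0.006]
ft_force: [-0.9, 1.0, -0.7]
grip_width: 0.0503
grasp_force: 0.0
```

```bash
python3 go.py .489 -.4387 .018 -.73
```

```text
t 16.60 p [ 0.4839 -0.4318  0.0548] yaw_y -0.730 F [-0.89  1.02 -0.73] w 0.0503 g 0.0 q [-0.73  0.66  0.18  1.11  0.    1.57]
d cm [-0.18  0.89  3.67] w [-0.013  0.    -0.   ]
```

>>> arm_command(
  increments=[
    {"dx":0,"dy":0,"dz":0,"wx":0,"wy":0,"wz":0,"grip":5},
    {"dx":0,"dy":0,"dz":0,"wx":0,"wy":0,"wz":0,"grip":5},
    {"dx":0,"dy":0,"dz":0,"wx":0,"wy":0,"wz":0,"grip":5},
  ],
)

```text
clock: 16.9
eef_pos: [0.4891, -0.4363, 0.0641]
tool_rot: [0.913, 0.408, 0.001, 0.002]
ft_force: [-0.3, -0.9, -0.5]
grip_width: 0.0499
grasp_force: 0.0
```

```bash
python3 go.py .489 -.4387 .018 -.73
```

```text
t 16.90 p [ 0.4891 -0.4363  0.0641] yaw_y -0.730 F [-0.26 -0.89 -0.55] w 0.0499 g 0.0 q [-0.73  0.65  0.19  1.11  0.    1.57]
d cm [-0.18  0.13  4.61] w [ 0.005 -0.    -0.   ]
```

>>> arm_command(
  increments=[
    {"dx":-0.15,"dy":0.1,"dz":1,"wx":0,"wy":0,"wz":0,"grip":5},
    {"dx":-0.15,"dy":0.1,"dz":2.5,"wx":0,"wy":0,"wz":0,"grip":5},
    {"dx":-0.15,"dy":0.1,"dz":3.8,"wx":0,"wy":0,"wz":0,"grip":5},
    {"dx":-0.15,"dy":0.1,"dz":4.6,"wx":0,"wy":0,"wz":0,"grip":5},
    {"dx":-0.15,"dy":0.1,"dz":4.6,"wx":0,"wy":0,"wz":0,"grip":5},
    {"dx":-0.15,"dy":0.1,"dz":4.6,"wx":0,"wy":0,"wz":0,"grip":5},
  ],
)

```text
clock: 17.5
eef_pos: [0.4875, -0.4369, 0.0152]
tool_rot: [0.913, 0.408, -0.0, -0.0]
ft_force: [0.5, 0.7, 0.6]
grip_width: 0.05
grasp_force: 0.0
```

>>> arm_command(
  increments=[
    {"dx":0,"dy":0,"dz":0,"wx":0,"wy":0,"wz":0,"grip":3.5},
    {"dx":0,"dy":0,"dz":0,"wx":0,"wy":0,"wz":0,"grip":2.4},
    {"dx":0,"dy":0,"dz":0,"wx":0,"wy":0,"wz":0,"grip":1.8},
    {"dx":0,"dy":0,"dz":0,"wx":0,"wy":0,"wz":0,"grip":0.5},
    {"dx":0,"dy":0,"dz":0,"wx":0,"wy":0,"wz":0,"grip":0.5},
    {"dx":0,"dy":0,"dz":0,"wx":0,"wy":0,"wz":0,"grip":0.5},
  ],
)

```text
clock: 18.1
eef_pos: [0.488, -0.4374, 0.0163]
tool_rot: [0.913, 0.408, 0.0, 0.001]
ft_force: [-0.1, -0.2, 6.3]
grip_width: 0.0152
grasp_force: 58.6
```

```bash
python3 go.py .489 -.4387 .2 -.73
```

```text
t 18.10 p [ 0.488  -0.4374  0.0163] yaw_y -0.730 F [-0.1  -0.18  6.28] w 0.0152 g 58.6 q [-0.73  0.7   0.15  1.02  0.    1.57]
d cm [ -0.03   0.19 -18.37] w [ 0.002 -0.     0.   ]
```

>>> arm_command(
  increments=[
    {"dx":0,"dy":0,"dz":-1,"wx":0,"wy":0,"wz":0,"grip":0.5},
    {"dx":0,"dy":0,"dz":-3,"wx":0,"wy":0,"wz":0,"grip":0.5},
    {"dx":0,"dy":0,"dz":-6,"wx":0,"wy":0,"wz":0,"grip":0.5},
    {"dx":0,"dy":0,"dz":-10,"wx":0,"wy":0,"wz":0,"grip":0.5},
    {"dx":0,"dy":0,"dz":-14,"wx":0,"wy":0,"wz":0,"grip":0.5},
    {"dx":0,"dy":0,"dz":-18,"wx":0,"wy":0,"wz":0,"grip":0.5},
    {"dx":0,"dy":0,"dz":-22,"wx":0,"wy":0,"wz":0,"grip":0.5},
    {"dx":0,"dy":0,"dz":-25,"wx":0,"wy":0,"wz":0,"grip":0.5},
    {"dx":0,"dy":0,"dz":-26.5,"wx":0,"wy":0,"wz":0,"grip":0.5},
    {"dx":0,"dy":0,"dz":-26.5,"wx":0,"wy":0,"wz":0,"grip":0.5},
  ],
)

```text
clock: 19.1
eef_pos: [0.488, -0.4375, 0.2835]
tool_rot: [0.913, 0.408, 0.001, 0.002]
ft_force: [0.4, -0.9, -1.1]
grip_width: 0.0157
grasp_force: 58.6
```

```bash
python3 go.py .658 .0965 .28 .15
```

```text
t 19.10 p [ 0.488  -0.4375  0.2835] yaw_y -0.730 F [ 0.42 -0.88 -1.11] w 0.0157 g 58.6 q [-0.73  0.56  0.62  1.62 -0.    1.57]
d cm [ 51.12 -22.95   0.23] w [ 0.005  0.002 -0.88 ]
```

>>> arm_command(
  increments=[
    {"dx":2,"dy":-0.9,"dz":0,"wx":0,"wy":0,"wz":-0.04,"grip":0.5},
    {"dx":5,"dy":-2.2,"dz":0,"wx":0,"wy":0,"wz":-0.09,"grip":0.5},
    {"dx":9,"dy":-4,"dz":0,"wx":0,"wy":0,"wz":-0.16,"grip":0.5},
    {"dx":13,"dy":-5.8,"dz":0,"wx":0,"wy":0,"wz":-0.23,"grip":0.5},
    {"dx":17,"dy":-7.6,"dz":0,"wx":0,"wy":0,"wz":-0.3,"grip":0.5},
    {"dx":21,"dy":-9.4,"dz":0,"wx":0,"wy":0,"wz":-0.37,"grip":0.5},
    {"dx":25,"dy":-11.2,"dz":0,"wx":0,"wy":0,"wz":-0.44,"grip":0.5},
    {"dx":29,"dy":-13,"dz":0,"wx":0,"wy":0,"wz":-0.51,"grip":0.5},
    {"dx":33,"dy":-14.8,"dz":0,"wx":0,"wy":0,"wz":-0.58,"grip":0.5},
    {"dx":36,"dy":-16.2,"dz":0,"wx":0,"wy":0,"wz":-0.64,"grip":0.5},
  ],
)

```text
clock: 20.1
eef_pos: [0.6062, -0.0577, 0.278]
tool_rot: [0.737, 0.676, -0.001, -0.002]
ft_force: [-0.2, -0.3, -1.0]
grip_width: 0.0155
grasp_force: 58.6
```

```bash
python3 go.py .658 .0965 .28 .15
```

```text
t 20.10 p [ 0.6062 -0.0577  0.278 ] yaw_y -0.086 F [-0.24 -0.27 -1.03] w 0.0155 g 58.6 q [-0.1   0.46  0.44  1.56  0.    1.56]
d cm [15.81  3.84 -0.2 ] w [-0.004 -0.001 -0.236]
```

>>> arm_command(
  increments=[
    {"dx":3,"dy":0.7,"dz":0,"wx":0,"wy":0,"wz":-0.05,"grip":0.5},
    {"dx":6.5,"dy":1.6,"dz":0,"wx":0,"wy":0,"wz":-0.1,"grip":0.5},
    {"dx":10,"dy":2.4,"dz":0,"wx":0,"wy":0,"wz":-0.16,"grip":0.5},
    {"dx":13,"dy":3.2,"dz":0,"wx":0,"wy":0,"wz":-0.21,"grip":0.5},
    {"dx":15,"dy":3.6,"dz":0,"wx":0,"wy":0,"wz":-0.235,"grip":0.5},
    {"dx":15.7,"dy":3.8,"dz":0,"wx":0,"wy":0,"wz":-0.235,"grip":0.5},
    {"dx":15.7,"dy":3.8,"dz":0,"wx":0,"wy":0,"wz":-0.235,"grip":0.5},
    {"dx":15.7,"dy":3.8,"dz":0,"wx":0,"wy":0,"wz":-0.235,"grip":0.5},
    {"dx":15.7,"dy":3.8,"dz":0,"wx":0,"wy":0,"wz":-0.235,"grip":0.5},
  ],
)

```text
clock: 21.0
eef_pos: [0.6584, 0.0909, 0.2802]
tool_rot: [0.655, 0.756, -0.0, -0.0]
ft_force: [-0.3, -0.0, -1.5]
grip_width: 0.0151
grasp_force: 58.6
```

```bash
python3 go.py .658 .0965 .28 .15; cat > lid.py <<'E'
# lid plate seen below the gripper and the pot's rim, both views
from h import *
from meas import circ
E
sed -i 's/^x,y,zr=/if __name__!="__main__": sys.argv=["",".658",".096",".122"]\nx,y,zr=/' meas.py
python3 meas.py .658 .096 .122 | grep rim
python3 - <<'E'
from h import *
import cv2
e=np.array(monitor.get_obs()['eef_pos'])
I=[]
for n in('scene','top'):
    p,d,c=snap(n); X=pts(d,c)
    S=X[(np.hypot(X[...,0]-e[0],X[...,1]-e[1])<.06)&(X[...,2]>e[2]-.022)&(X[...,2]<e[2]-.002)]
    h=cv2.convexHull(S[:,:2].astype(np.float32)); (cx,cy),r=cv2.minEnclosingCircle(h)
    A=np.c_[S[:,:2],np.ones(len(S))]; k=np.linalg.lstsq(A,S[:,2],rcond=None)[0]
    print(n,len(S),'lid',round(cx,4),round(cy,4),round(r,4),'plane',np.round(k[:2],3),'z',np.round(np.median(S[:,2]),4),np.round(np.ptp(S,0),3))
    I.append(p)
cv2.imwrite('pics/g4.png',cv2.resize(np.hstack([I[0][220:480,340:600],I[1][60:320,60:320]])[:,:,::-1],(800,400)))
E
```

```text
t 21.00 p [0.6584 0.0909 0.2802] yaw_y 0.143 F [-0.3  -0.04 -1.51] w 0.0151 g 58.6 q [ 0.14  0.59  0.66  1.64 -0.    1.57]
d cm [0.57 0.04 0.02] w [-0.001  0.    -0.007]
rim 228 [0.659  0.0948 0.0449]
rim 157 [0.6572 0.0974 0.0451]
scene 1448 lid 0.6592 0.0876 0.0508 plane [-0.003 -0.006] z 0.276 [0.096 0.099 0.009]
top 1155 lid 0.6589 0.0908 0.0505 plane [0.004 0.006] z 0.2751 [0.099 0.097 0.01 ]
```

View pics/g4.png

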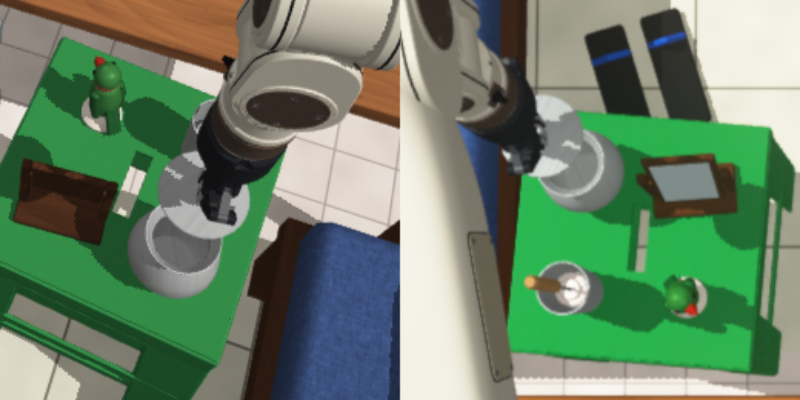

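The lid hangs level under the gripper and needs about 7 mm more in +y. The brush is standing in the tumbler at (560,285), and the mirror and parrot are untouched.

>>> arm_command(
  increments=[
    {"dx":0.4,"dy":0,"dz":0.5,"wx":0,"wy":0,"wz":0,"grip":0.5},
    {"dx":0.7,"dy":0,"dz":2,"wx":0,"wy":0,"wz":0,"grip":0.5},
    {"dx":0.7,"dy":0,"dz":4.5,"wx":0,"wy":0,"wz":0,"grip":0.5},
    {"dx":0.7,"dy":0,"dz":7,"wx":0,"wy":0,"wz":0,"grip":0.5},
    {"dx":0.7,"dy":0,"dz":9.5,"wx":0,"wy":0,"wz":0,"grip":0.5},
    {"dx":0.7,"dy":0,"dz":11.5,"wx":0,"wy":0,"wz":0,"grip":0.5},
    {"dx":0.7,"dy":0,"dz":12.6,"wx":0,"wy":0,"wz":0,"grip":0.5},
    {"dx":0.7,"dy":0,"dz":13,"wx":0,"wy":0,"wz":0,"grip":0.5},
    {"dx":0.7,"dy":0,"dz":13,"wx":0,"wy":0,"wz":0,"grip":0.5},
    {"dx":0.7,"dy":0,"dz":13,"wx":0,"wy":0,"wz":0,"grip":0.5},
  ],
)

```text
clock: 22.2
eef_pos: [0.6585, 0.0994, 0.1516]
tool_rot: [0.654, 0.756, 0.001, 0.001]
ft_force: [0.3, 0.1, -1.2]
grip_width: 0.0153
grasp_force: 58.7
```

```bash
python3 go.py .6575 .0977 .132 .15
```

```text
t 22.20 p [0.6585 0.0994 0.1516] yaw_y 0.145 F [ 0.31  0.13 -1.22] w 0.0153 g 58.7 q [0.15 0.61 0.37 1.32 0.   1.58]
d cm [-0.16 -0.13  1.96] w [ 0.002 -0.    -0.005]
```

>>> arm_command(
  increments=[
    {"dx":-0.15,"dy":-0.1,"dz":0.5,"wx":0,"wy":0,"wz":0,"grip":0.5},
    {"dx":-0.15,"dy":-0.1,"dz":1,"wx":0,"wy":0,"wz":0,"grip":0.5},
    {"dx":-0.15,"dy":-0.1,"dz":1.5,"wx":0,"wy":0,"wz":0,"grip":0.5},
    {"dx":-0.15,"dy":-0.1,"dz":1.9,"wx":0,"wy":0,"wz":0,"grip":0.5},
    {"dx":-0.15,"dy":-0.1,"dz":1.9,"wx":0,"wy":0,"wz":0,"grip":0.5},
    {"dx":-0.15,"dy":-0.1,"dz":1.9,"wx":0,"wy":0,"wz":0,"grip":0.5},
  ],
)

```text
clock: 22.8
eef_pos: [0.6569, 0.0977, 0.1311]
tool_rot: [0.654, 0.756, -0.0, -0.0]
ft_force: [0.6, 0.5, 0.1]
grip_width: 0.0152
grasp_force: 58.9
```

>>> arm_command(
  increments=[
    {"dx":0,"dy":0,"dz":0.1,"wx":0,"wy":0,"wz":0,"grip":0.5},
    {"dx":0,"dy":0,"dz":0.2,"wx":0,"wy":0,"wz":0,"grip":0.5},
    {"dx":0,"dy":0,"dz":0.2,"wx":0,"wy":0,"wz":0,"grip":0.5},
  ],
)

```text
clock: 23.1
eef_pos: [0.6572, 0.0977, 0.1303]
tool_rot: [0.654, 0.756, 0.0, 0.0]
ft_force: [-1.6, -0.1, 4.3]
grip_width: 0.0153
grasp_force: 59.4
```

```bash
python3 go.py .6575 .0977 .130 .15
```

```text
t 23.10 p [0.6572 0.0977 0.1303] yaw_y 0.145 F [-1.62 -0.14  4.25] w 0.0153 g 59.4 q [ 0.15  0.62  0.33  1.27 -0.    1.57]
d cm [-0.    0.03  0.03] w [ 0.001  0.    -0.005]
```

>>> arm_command(
  increments=[
    {"dx":0,"dy":0,"dz":0,"wx":0,"wy":0,"wz":0,"grip":2},
    {"dx":0,"dy":0,"dz":0,"wx":0,"wy":0,"wz":0,"grip":3},
    {"dx":0,"dy":0,"dz":0,"wx":0,"wy":0,"wz":0,"grip":4},
    {"dx":0,"dy":0,"dz":0,"wx":0,"wy":0,"wz":0,"grip":5},
    {"dx":0,"dy":0,"dz":-1,"wx":0,"wy":0,"wz":0,"grip":5},
    {"dx":0,"dy":0,"dz":-3,"wx":0,"wy":0,"wz":0,"grip":5},
    {"dx":0,"dy":0,"dz":-6,"wx":0,"wy":0,"wz":0,"grip":5},
    {"dx":0,"dy":0,"dz":-9,"wx":0,"wy":0,"wz":0,"grip":5},
    {"dx":0,"dy":0,"dz":-13,"wx":0,"wy":0,"wz":0,"grip":5},
    {"dx":0,"dy":0,"dz":-17,"wx":0,"wy":0,"wz":0,"grip":5},
  ],
)

```text
clock: 24.1
eef_pos: [0.6565, 0.0976, 0.3014]
tool_rot: [0.654, 0.756, 0.0, 0.0]
ft_force: [0.6, 0.0, 0.5]
grip_width: 0.0499
grasp_force: 0.0
```

```bash
python3 go.py; python3 - <<'E'
from h import *
I=[]
for n in('scene','top'):
    p,d,c=snap(n); X=pts(d,c)
    S=X[(np.hypot(X[...,0]-.658,X[...,1]-.096)<.06)&(X[...,2]>.117)&(X[...,2]<.132)]
    (cx,cy),r=cv2.minEnclosingCircle(S[:,:2].astype(np.float32))
    A=np.c_[S[:,:2]-[cx,cy],np.ones(len(S))]; k=np.linalg.lstsq(A,S[:,2],rcond=None)[0]
    K=X[(np.hypot(X[...,0]-.658,X[...,1]-.096)<.02)&(X[...,2]>.142)&(X[...,2]<.16)]
    print(n,len(S),'plate',round(cx,4),round(cy,4),round(r,4),'tilt',np.round(k,4),'knob',len(K),np.round(K.mean(0),4) if len(K) else '',np.percentile(K[:,2],90) if len(K) else '')
    I.append(p)
cv2.imwrite('pics/g5.png',cv2.resize(np.hstack([I[0][220:480,340:600],I[1][60:320,60:320]])[:,:,::-1],(800,400)))
E
```

```text
t 24.10 p [0.6565 0.0976 0.3014] yaw_y 0.145 F [0.59 0.01 0.53] w 0.0499 g 0.0 q [0.15 0.59 0.72 1.7  0.   1.57]
scene 1974 plate 0.6579 0.0944 0.0511 tilt [ 0.0002 -0.0004  0.1261] knob 84 [0.6593 0.094  0.1501] 0.15352739426849743
top 1684 plate 0.6579 0.0974 0.0502 tilt [ 0.0047 -0.0007  0.125 ] knob 65 [0.6573 0.0962 0.1499] 0.1532943643668932
```

View pics/g5.png

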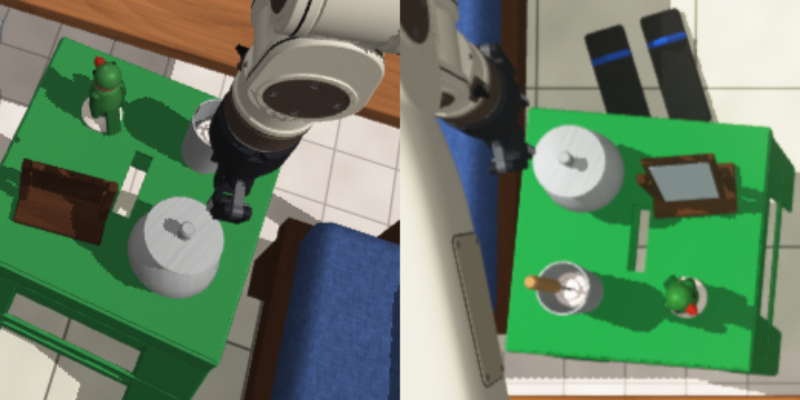

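The lid is seated: plate at z of about 0.125, level, and within 1 mm of the rim centre. The brush stands in the tumbler and nothing else has moved.

```bash
python3 -c "
from workcell import job; print(job.job_done())"
```

```text
the job is handed in; nothing more can be done
None
```

The job is handed in after about 24 s of the 72 s allowed: three brush strokes done, each pressing on the bottom with about 6–14 N, the brush stood back in the tumbler, and the pot's own lid seated level; the hand-in gave no verdict.

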